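# Activate a cement cartridge in the bench lever press

## Task

Get the dental cement cartridge activated in the teal lever press: push the yellow tab so that the little carriage slides fully in against its stop under the ram, then pull the lever down to the end of its stroke and keep it there for about two seconds, so the orange plunger goes right down. Ease the lever slowly all the way back up, never letting it spring back, leave the carriage in, and do not disturb the other things on the counter.

Things in the scene. Friction and masses are not known exactly. Their poses are not given: they have to be found in the camera images.
- press: Teal bench lever press, fixed. Origin: underside, on the ram's axis. Its -x points out of its front (to the grip bar, roughly to the robot), +y to its left, where the carriage stands out. Base x -90..110, y -85..85, 16 mm high; head x -22..92, y -30..30, z 138..195 mm (cheeks to 233) on a rear column; carriage rail x -25..25, out to y 210, top 22 mm high.
- carriage (a joint): Slide of the carriage (m): 0 fully out, grows as it is pushed along the press's -y, 0.080 against the stop, the cartridge right under the ram. About 3 N moves it; it stays where it is left. Starts at 0 to 0.03. On it stands the cartridge, a white cylinder with a green band, 36 mm in diameter, top 90 mm above the counter.
- push_tab (a point): Yellow upright tab at the carriage's outer (press +y) end, 56 mm wide along the press's x, 8 mm thick, 26 to 76 mm above the counter. The point is the centre of its outer face, 55 mm above the counter; push this face along the press's -y. It lies 115 mm in +y from the cartridge's axis.
- lever (a joint): Angle of the sprung lever (rad): 0 at rest, up; 0.85 at the end of its stroke, a hard stop. A spring drives it back up: holding the bar down takes about 5 N at first, up to 10 N at the end. Let go, it snaps up at several rad/s; returning faster than 0.9 rad/s (0.18 m/s at the bar) at any moment counts as springing back.
- pivot (a point): Pivot axis of the lever: a horizontal axis along the press's y, 215 mm above the counter, 30 mm in +x from the ram's axis. Fixed.
- grip_bar (a point): Centre of the lever's black grip bar: cylinder 24 mm in diameter, 110 mm long along the press's y, on a 16 mm steel arm 200 mm from the pivot. At rest the arm points to the press's -x and 32 deg upwards (bar 321 mm above the counter); at the stroke's end 17 deg below level (158 mm). Pressing it from above is enough; no grasp needed.
- plunger (a joint): How far the cartridge's orange plunger (22 mm wide) is pressed in (m): 0 to 0.003 at the start (about 25 mm proud of the cartridge), 0.024 at most. With the carriage in, the ram starts 10 to 13 mm above it and drives it to about 0.024 at the end of the lever's stroke. It stays down.
- tub: Bystander: white tub with a light blue lid, 106 mm across, 74 mm tall. Origin at the centre of its underside.
- dropper: Bystander: small clear bottle with a white cap, 38 mm across, 85 mm tall. Origin at the centre of its underside.
- spare: Bystander: spare cartridge, white with a green band and an orange plunger, 36 mm across, 81 mm tall, standing on the counter. Origin at the centre of its underside.
- mirror: Bystander: round table mirror on a foot, 110 mm across, about 220 mm tall. Origin at the centre of its underside.

How it is judged:
On the way, in this order (a step that is already met when the one before it is completed fails the run):
1. the carriage is in against its stop, the plunger not yet pressed (value of joint carriage above 0.075 m and value of joint plunger below 0.008 m), for 0.2 s.
2. the lever is held at the end of its stroke for a second, with the carriage in and the plunger down (value of joint lever above 0.79 rad and value of joint carriage above 0.074 m and value of joint plunger above 0.018 m), for 1 s.
3. the lever is back up (value of joint lever below 0.05 rad), for 0.2 s.
At the end, for the whole second after the job is handed in: The lever is back up (within 0.05 rad of rest), the carriage is in (within 6 mm of its stop) and the plunger is pressed in by at least 18 mm (value of joint lever below 0.05 rad and value of joint carriage above 0.074 m and value of joint plunger above 0.018 m); the robot touches nothing.
It fails at once if the lever springs back upwards faster than 0.9 rad/s (velocity of joint lever below -0.9 rad/s).
It fails at once if a bystander is moved by more than 30 mm or tipped (distance of any of tub, dropper, spare, mirror from where it was at the start of the episode above 0.03 m or angle between any of tub, dropper, spare, mirror's own z axis and vertical above 0.5 rad).
It also fails if it takes over 64 s, if anything falls off the work surface, if the arm or the gripper's body presses on something with over 40 N, if the wrist force passes 120 N, or if a joint passes its speed limit or range.

## Robot

A 6-joint arm with a two-finger parallel gripper is mounted at the origin on the work surface. World frame = base frame: x ahead of the robot, y to its left, z up, the work surface at z = 0. Lengths are in m, angles in rad, forces in N, time in s.
With the tool pointing down it reaches from about 0.35 to 0.775 m from the base axis. Payload 7.3 kg.
Tool frame: the origin (TCP) lies on the centre line of the jaws, within the pads' length; the fingertips stand 8 mm ahead of it and the grasp point (between the pads) lies 11 mm behind it (robot.tcp_to_tips is the distance from the TCP to the fingertips, in m); z points along the fingers, y is the line along which they close (so a half turn about z gives the same grasp; the last joint's range is limited). The gripper opens to 92 mm and grips with 3 to 60 N. Pads are 19 mm wide; open, the fingers measure 130 mm over their backs; the gripper's body (75 mm by 190 mm) begins 47 mm behind the grasp point.
Start: joints at [-1.466, 0.342, 1.524, -0, 1.275, -0.146], TCP at [0.13, -0.509, 0.204] pointing down, gripper open.
Joint ranges: [-2.53, 2.53], [-0.77, 2.02], [0.04, 2.7], [-1, 4.14], [0.28, 2.66], [-3.11, 3.11]. Speed limits (rad/s): [2.57, 2.57, 3.14, 3.14, 3.14, 3.14].

## Interface

Orientations are given as a rotation vector (axis times angle).
In Python, from plant import robot gives the robot as it stands.
- The arm moves only by the tool jog_arm, called as name(argument=value, ...) on one line, values as JSON. Schema: {"type":"object","properties":{"rows":{"type":"array","items":{"type":"array","items":{"type":"array","items":{"type":"number"},"minItems":7,"maxItems":7},"minItems":1,"maxItems":10},"minItems":1,"maxItems":1},"force":{"type":"number"},"only":{"type":"string"},"quiet":{"type":"boolean"},"lines":{"type":"string"}},"required":["rows"],"additionalProperties":false}. rows is a list that holds a single list of rows (three levels of brackets), with 1 to 10 rows, each of 7 numbers: the finger opening in m, then dx, dy, dz in units of 5 mm, then a rotation vector rx, ry, rz in rad; each row shifts and turns the commanded pose from where the row before left it, along the tool's axes as they then stand; what a row does not reach is not made up. A row lasts 1/12 s, in which the tool goes at most 0.0417 m and 0.125 rad, less where a joint would pass 70% of its speed; a pose out of reach is approached as far as the arm can. The fingers move at their own pace and stop on an object; force is the grip in N (left out, the last holds). Time passes only in rows, so rows that do not move let the fingers close. The tool returns the time, the measured TCP pose, the force, the opening and the grip force at its end. only (a regular expression) keeps the lines of the reply that match it, lines (a string "A,B") keeps lines A to B, and quiet returns only ok. Input that does not fit is refused with a message, and nothing moves.
- robot.observe(): the state, without advancing time (a new reading comes with each control period).
- robot.capture(name): name is "scene" or "top"; returns the picture (480x640x3 uint8, red, green, blue); there is no depth.
- robot.calibration(name): a dict with "K" (3x3 intrinsics, pixels), "R" (3x3) and "t" (3): a world point X has camera coordinates R X + t. Camera axes: x right, y down, z forward; pixel columns grow to the right and rows downward; lengths in m; the calibration is good to about 2 mm. A picture is of the moment at which its call begins. calibration takes no time and is no camera call.
- robot.finish_job(): hands the job in; it is judged then, once.
The state is a dict: "time_s": time; "joints": joint angles; "qvel": joint speeds; "tau": joint torques, N m; "ee_pos": TCP position; "tool_rot": TCP orientation; "contact_force": force on the tool from outside, world axes, zero at the start; "moment": the same for the moment, N m; "opening": finger opening in m; "gripper_force": force on a finger pad.
Only numpy, scipy, OpenCV 4.12 (cv2) and the standard library are available. Lean on these libraries where they do the work, as an engineer would, in place of code of your own. Each camera call takes 0.05 s, during which the arm holds its last target. There are 200 camera calls.

## Working session

There is one attempt and no reset: what is moved stays moved. The work goes in short steps, Python scripts to look and compute and a tool call to move; the robot and the scene stay as the last step left them, time stands still between calls to the robot, and variables do not carry over. Pictures are saved under pics/ and viewed, at most 10 in all, crops included, and the job is handed in when it is done.

```bash
mkdir -p pics; ls; python3 - <<'E'
from plant import robot
import cv2,numpy as np
for n in("scene","top"):
    cv2.imwrite(f"pics/{n}0.png",robot.capture(n)[:,:,::-1]); c=robot.calibration(n); print(n,c["K"],(-c["R"].T@c["t"]),c["R"])
s=robot.observe();print(s["ee_pos"],s["tool_rot"],s["contact_force"])
E
```

```text
pics
scene [[459.79091432   0.         318.62349662]
 [  0.         459.79091432 243.20094783]
 [  0.           0.           1.        ]] [1.35485156 0.62972665 0.899485  ] [[-0.66812193  0.74365086  0.02442323]
 [ 0.41151904  0.3966719  -0.82055072]
 [-0.61989125 -0.5381773  -0.57105168]]
top [[584.65010192   0.         330.37206637]
 [  0.         584.65010192 243.55111856]
 [  0.           0.           1.        ]] [ 0.38299468 -0.02813216  1.73166514] [[-0.01122646 -0.99989349  0.00932568]
 [-0.98984244  0.0097908  -0.14183115]
 [ 0.14172474 -0.01082322 -0.98984694]]
[ 0.13028139 -0.50817877  0.20359493] [-3.11552677e+00 -3.92742169e-01 -3.15130157e-05] [0.65333732 1.06579135 0.2843112 ]
```

View pics/scene0.png

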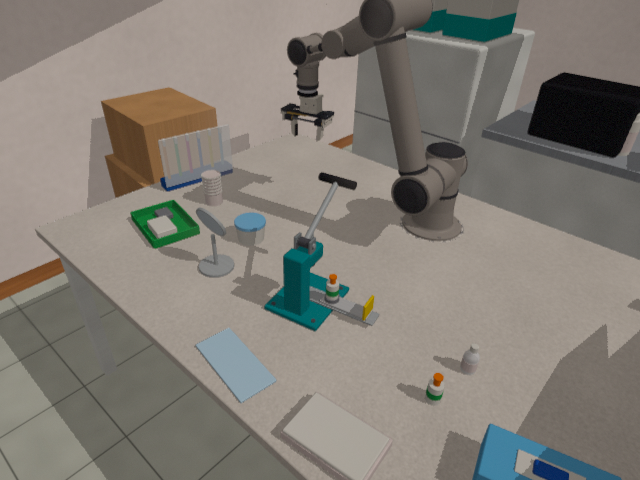

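View pics/top0.png

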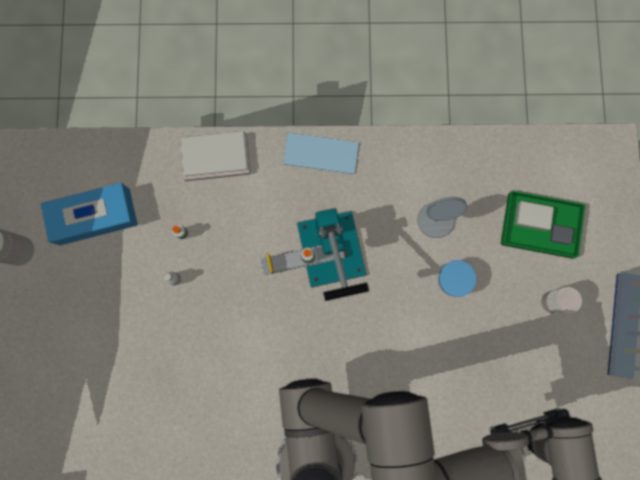

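The scene view shows the press at about (300,285), the grip bar at (337,181) and the yellow tab at (369,307). In the top view the bar is at (346,291), the tab at (268,264) and the cartridge at (308,255). I'll enlarge both.

```bash
python3 - <<'E'
import cv2
a=cv2.imread("pics/top0.png")[195:310,250:380];cv2.imwrite("pics/c1.png",cv2.resize(a,None,fx=5,fy=5,interpolation=cv2.INTER_CUBIC))
a=cv2.imread("pics/scene0.png")[165:335,255:390];cv2.imwrite("pics/c2.png",cv2.resize(a,None,fx=3.5,fy=3.5,interpolation=cv2.INTER_CUBIC))
E
```

```text
(no output)
```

View pics/c1.png

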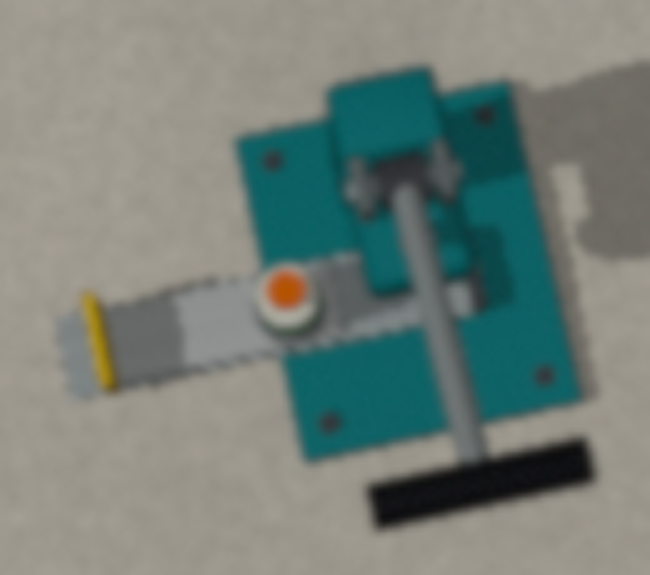

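View pics/c2.png

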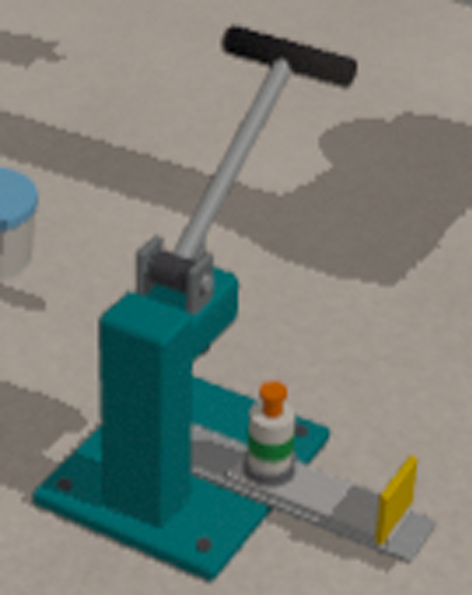

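```bash
cat > m.py <<'E'
import numpy as np
from plant import robot
C={n:robot.calibration(n) for n in("scene","top")}
def pt(u,v): return ((u+.5)/5-.5+250,(v+.5)/5-.5+195)
def ps(u,v): return ((u+.5)/3.5-.5+255,(v+.5)/3.5-.5+165)
def ray(n,p):
    c=C[n];d=c["R"].T@np.linalg.solve(c["K"],[*p,1]);return -c["R"].T@c["t"],d/np.linalg.norm(d)
def tri(a,b):
    (o,d),(q,e)=ray("top",a),ray("scene",b)
    s=np.linalg.lstsq(np.c_[d,-e],q-o,rcond=None)[0]
    A,B=o+s[0]*d,q+s[1]*e;return (A+B)/2,np.linalg.norm(A-B)
def atz(n,p,z):
    o,d=ray(n,p);return o+d*(z-o[2])/d[2]
E
python3 - <<'E'
from m import *
np.set_printoptions(precision=4,suppress=True)
print("bar",tri(pt(481,483),ps(290,56)),"L",tri(pt(374,506),ps(350,71))," R",tri(pt(589,460),ps(230,40)))
print("tabtop",tri(pt(93,343),ps(398,478)))
print("plunger top",tri(pt(287,288),ps(273,390)))
cs=np.array([atz("top",pt(*p),.016) for p in[(237,140),(512,82),(582,400),(307,460)]]);print(cs,np.linalg.norm(np.diff(cs,axis=0),axis=1))
y=cs[0]-cs[1]+cs[3]-cs[2];x=cs[0]-cs[3]+cs[1]-cs[2]
yx=np.arctan2(x[1],x[0]);yy=np.arctan2(-y[0],y[1]);print(yx,yy)
a=(yx+yy)/2;X=np.array([np.cos(a),np.sin(a)]);Y=np.array([-X[1],X[0]])
o=cs.mean(0)[:2]-X*.01;print("origin",o,"bar pred",o+X*(.03-.2*np.cos(np.radians(32))),"bar end",o+X*(.03-.2*np.cos(np.radians(17))))
T=tri(pt(93,343),ps(398,478))[0][:2]-o;print("tab in press",T@X,T@Y)
for n,p in(("tub",(457,278)),("mirror",(435,220)),("dropper",(172,277)),("spare",(179,231))):print(n,atz("top",p,.05))
E
```

```text
bar (array([ 0.4682, -0.079 ,  0.3214]), np.float64(0.001115702604338053)) L (array([ 0.4577, -0.0274,  0.3233]), np.float64(0.0008424317873667149))  R (array([ 0.4791, -0.1317,  0.3205]), np.float64(0.00020820919580984812))
tabtop (array([0.5666, 0.13  , 0.0733]), np.float64(0.0036495242504434615))
plunger top (array([0.5909, 0.02  , 0.1126]), np.float64(0.0007459076646698572))
[[ 0.6927  0.0518  0.016 ]
 [ 0.7263 -0.1127  0.016 ]
 [ 0.5353 -0.1507  0.016 ]
 [ 0.5017  0.0114  0.016 ]] [0.1679 0.1948 0.1655]
0.2027342955912932 0.2030969647828792
origin [ 0.6042 -0.0521] bar pred [ 0.4674 -0.0802] bar end [ 0.4462 -0.0846]
tab in press -8.262135369254896e-05 0.18587774677011124
tub [ 0.5197 -0.411   0.05  ]
mirror [ 0.6904 -0.3536  0.05  ]
dropper [0.5311 0.4099 0.05  ]
spare [0.665  0.3932 0.05  ]
```

The rows are not in the units I measure in: shifts go in units of 5 mm. I convert before sending: -0.04 m is -8.

```bash
cat >> m.py <<'E'
from scipy.spatial.transform import Rotation as Ro
np.set_printoptions(precision=4,suppress=True)
O=np.array([.6042,-.0521,0]);A=.203
P=np.c_[[np.cos(A),np.sin(A),0],[-np.sin(A),np.cos(A),0],[0,0,1]]
def w(p): return O+P@np.array(p)       # press -> world
def go(p,tilt=0.):                      # target TCP in press axes; tilt leans the wrist to press +y
    s=robot.observe();R=Ro.from_rotvec(s["tool_rot"])
    G=Ro.from_matrix(P)*Ro.from_rotvec([-tilt,0,0])*Ro.from_rotvec([np.pi,0,0])
    d=w(p)-s["ee_pos"]
    print("t",s["time_s"],"here(press)",P.T@(s["ee_pos"]-O),"F",P.T@s["contact_force"],"q",np.array(s["joints"]))
    print("now axes",R.inv().apply(d),"rot",(R.inv()*G).as_rotvec(),"goal axes",G.inv().apply(d))
E
```

jog_arm(rows=[[[0, 0, 0, -8, 0, 0, 0.05], [0, 0, 0, -8, 0, 0, 0], [0, 0, 0, -8, 0, 0, 0], [0, 0, 0, -8, 0, 0, 0], [0, 0, 0, -8, 0, 0, 0], [0, 0, 0, 0, 0, 0, 0]]], force=10)

```text
time_s: 0.6
ee_pos: [0.1305, -0.5102, 0.4124]
tool_rot: [3.112, 0.314, 0.0]
contact_force: [1.2, -0.3, 1.0]
opening: 0.0565
gripper_force: 0.0
```

```bash
python3 -c "
from m import *
go([0,.245,.40]); go([0,.245,.055],.4); print(Ro.from_rotvec([-.4,0,0]).apply([0,0,-1]))"
```

```text
t 0.6 here(press) [-0.5563 -0.3532  0.4124] F [ 1.13   -0.5785  0.9839] q [-1.4659  0.2725  1.065   0.      1.7902 -0.096 ]
now axes [ 0.555  -0.5994  0.0034] rot [ 0.0137  0.0013 -0.0021] goal axes [ 0.5563 -0.5982  0.0124]
t 0.6 here(press) [-0.5563 -0.3532  0.4124] F [ 1.13   -0.5785  0.9839] q [-1.4659  0.2725  1.065   0.      1.7902 -0.096 ]
now axes [ 0.5555 -0.6042  0.3484] rot [-0.3863  0.0017 -0.0018] goal axes [ 0.5563 -0.6901  0.0962]
[ 0.     -0.3894 -0.9211]
```

In the tool's units: -0.03 m is -6, 0.028 m is 5.6.

jog_arm(rows=[[[0, 5.6, -6, 0, 0, 0, 0], [0, 5.6, -6, 0, 0, 0, 0], [0, 5.6, -6, 0, 0, 0, 0], [0, 5.6, -6, 0, 0, 0, 0], [0, 5.6, -6, 0, 0, 0, 0], [0, 5.6, -6, 0, 0, 0, 0], [0, 5.6, -6, 0, 0, 0, 0], [0, 5.6, -6, 0, 0, 0, 0], [0, 5.6, -6, 0, 0, 0, 0], [0, 5.6, -6, 0, 0, 0, 0]]])

```text
time_s: 1.43
ee_pos: [0.3452, -0.1567, 0.4041]
tool_rot: [3.126, 0.314, 0.0]
contact_force: [2.1, -1.5, 0.6]
opening: 0.0008
gripper_force: 0.0
```

jog_arm(rows=[[[0, 5.6, -6, 0, 0, 0, 0], [0, 5.6, -6, 0, 0, 0, 0], [0, 5.6, -6, 0, 0, 0, 0], [0, 5.6, -6, 0, 0, 0, 0], [0, 5.6, -6, 0, 0, 0, 0], [0, 5.6, -6, 0, 0, 0, 0], [0, 5.6, -6, 0, 0, 0, 0], [0, 5.6, -6, 0, 0, 0, 0], [0, 5.6, -6, 0, 0, 0, 0], [0, 5.6, -6, 0, 0, 0, 0]]])

```text
time_s: 2.27
ee_pos: [0.5599, 0.1932, 0.4036]
tool_rot: [3.125, 0.315, -0.001]
contact_force: [1.6, -0.8, 0.4]
opening: 0.0004
gripper_force: 0.0
```

jog_arm(rows=[[[0, 0, 0, 0, -0.1, 0, 0], [0, 0, 0, 0, -0.1, 0, 0], [0, 0, 0, 0, -0.1, 0, 0], [0, 0, 0, 0, -0.1, 0, 0], [0, 0, 0, 0, 0, 0, 0]]])

```text
time_s: 2.68
ee_pos: [0.5584, 0.1942, 0.4015]
tool_rot: [2.724, 0.283, 0.051]
contact_force: [-1.0, -1.2, -0.6]
opening: 0.0002
gripper_force: 0.0
```

```bash
python3 -c "
from m import *
go([0,.245,.055],.4)"
```

```text
t 2.6833 here(press) [0.0048 0.2504 0.4015] F [-1.2056 -0.9903 -0.6433] q [ 0.4259  0.4936  0.8348 -0.4139  1.8842  1.6744]
now axes [-0.0031 -0.1312  0.3207] rot [0.004  0.0035 0.0048] goal axes [-0.0048 -0.1299  0.3212]
```

jog_arm(rows=[[[0, 0, -2.9, 7.14, 0, 0, 0], [0, 0, -2.9, 7.14, 0, 0, 0], [0, 0, -2.9, 7.14, 0, 0, 0], [0, 0, -2.9, 7.14, 0, 0, 0], [0, 0, -2.9, 7.14, 0, 0, 0], [0, 0, -2.9, 7.14, 0, 0, 0], [0, 0, -2.9, 7.14, 0, 0, 0], [0, -0.4, -2.9, 7.14, 0, 0, 0], [0, -0.4, -2.9, 7.14, 0, 0, 0], [0, 0, 0, 0, 0, 0, 0]]])

```text
time_s: 3.52
ee_pos: [0.5515, 0.1828, 0.05]
tool_rot: [2.728, 0.274, 0.035]
contact_force: [-2.3, -0.5, -0.5]
opening: 0.0006
gripper_force: 0.0
```

```bash
python3 - <<'E'
from m import *
import cv2
go([0,.13,.055],.4)
a=robot.capture("scene")[100:350,200:480,::-1];b=robot.capture("top")[180:320,220:390,::-1]
cv2.imwrite("pics/p1.png",np.hstack([cv2.resize(a,(392,350)),cv2.resize(b,(408,350))]))
E
```

```text
t 3.5167 here(press) [-0.0043  0.2407  0.05  ] F [-2.3322 -0.0315 -0.4503] q [ 0.4102  0.6886  1.4732 -0.4329  1.1216  1.9991]
now axes [0.0049 0.1039 0.0384] rot [-0.      0.0153  0.0002] goal axes [0.0043 0.1039 0.0385]
```

View pics/p1.png

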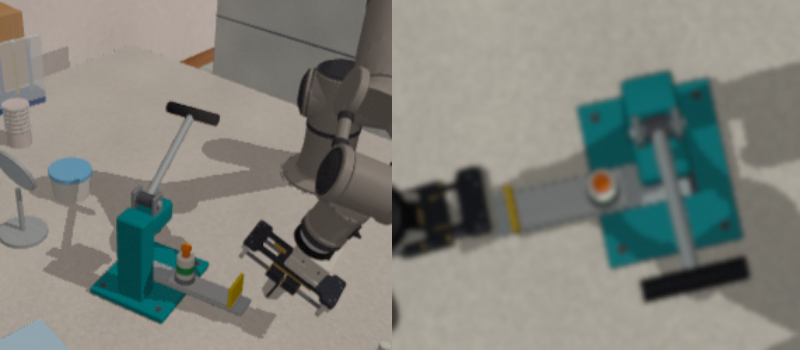

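Picture: fingers are just outside the yellow tab and centred on it (right half, tab at (512,208)), with the arm clear of the lever. Pushing now.

jog_arm(rows=[[[0, 0.4, 1.88, 0.7, 0, 0, 0], [0, 0.4, 1.88, 0.7, 0, 0, 0], [0, 0, 1.88, 0.7, 0, 0, 0], [0, 0, 1.88, 0.7, 0, 0, 0], [0, 0, 1.88, 0.7, 0, 0, 0], [0, 0, 1.84, 0.74, 0, 0, 0], [0, 0, 1.84, 0.74, 0, 0, 0], [0, 0, 1.84, 0.74, 0, 0, 0], [0, 0, 1.84, 0.74, 0, 0, 0], [0, 0, 0, 0, 0, 0, 0]]])

```text
time_s: 4.45
ee_pos: [0.5785, 0.0962, 0.0604]
tool_rot: [2.729, 0.273, 0.055]
contact_force: [0.1, -0.6, -0.7]
opening: 0.0002
gripper_force: 0.0
```

```bash
python3 -c "
from m import *
go([0,.13,.055],.4)"
```

```text
t 4.45 here(press) [0.0047 0.1504 0.0604] F [-0.0166 -0.6218 -0.6529] q [ 0.2607  0.6469  1.5244 -0.4662  1.047   1.8842]
now axes [-0.0046  0.0168  0.0129] rot [ 0.0006  0.0019 -0.0034] goal axes [-0.0047  0.0167  0.0129]
```

jog_arm(rows=[[[0, 0, 0.92, 0.4, 0, 0, 0], [0, 0, 0.92, 0.4, 0, 0, 0], [0, 0, 0, 0, 0, 0, 0]]])

```text
time_s: 4.7
ee_pos: [0.5803, 0.0878, 0.0601]
tool_rot: [2.729, 0.275, 0.055]
contact_force: [0.4, -0.1, -0.1]
opening: 0.0003
gripper_force: 0.0
```

```bash
python3 -c "
from m import *
go([0,.13,.055],.4)"
```

```text
t 4.7 here(press) [0.0048 0.1418 0.0601] F [ 0.3338 -0.2072 -0.0821] q [ 0.246   0.6447  1.5295 -0.4689  1.0381  1.872 ]
now axes [-0.0048  0.0089  0.0094] rot [ 0.0003  0.0012 -0.0022] goal axes [-0.0048  0.0089  0.0094]
```

jog_arm(rows=[[[0, 0, 0.74, 0.3, 0, 0, 0], [0, 0, 0.74, 0.3, 0, 0, 0], [0, 0, 0, 0, 0, 0, 0]]])

```text
time_s: 4.95
ee_pos: [0.582, 0.0801, 0.0604]
tool_rot: [2.729, 0.275, 0.056]
contact_force: [-0.2, 0.7, -0.6]
opening: 0.0004
gripper_force: 0.0
```

```bash
python3 - <<'E'
from m import *
import cv2
go([0,.13,.055],.4)
a=robot.capture("scene")[200:350,270:450,::-1];b=robot.capture("top")[190:310,220:370,::-1]
cv2.imwrite("pics/p2.png",np.hstack([cv2.resize(a,(400,333)),cv2.resize(b,(400,333))]))
E
```

```text
t 4.95 here(press) [0.0049 0.134  0.0604] F [-0.0909  0.7672 -0.6083] q [ 0.2327  0.6424  1.5335 -0.4712  1.0315  1.8615]
now axes [-0.0049  0.0016  0.0065] rot [ 0.0003  0.001  -0.0021] goal axes [-0.0049  0.0016  0.0065]
```

View pics/p2.png

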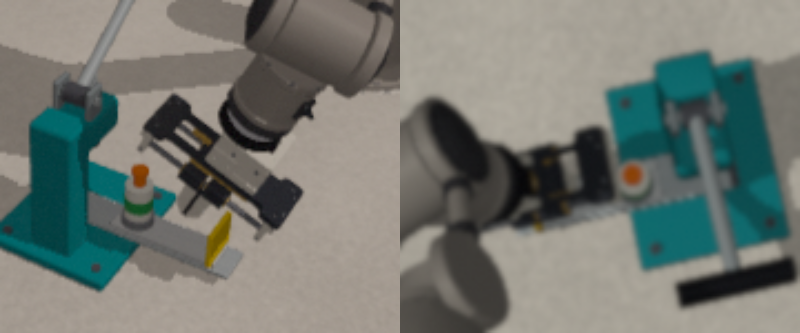

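Picture: the tab (218,240 in the left crop) hasn't moved and the fingers seem to be on the inner side of it. I'll check by projecting the TCP and tips into the images.

```bash
python3 - <<'E'
from m import *
import cv2
def pr(n,X):
    c=C[n];q=c["K"]@(c["R"]@X+c["t"]);return q[:2]/q[2]
s=robot.observe();R=Ro.from_rotvec(s["tool_rot"]);p=s["ee_pos"];tip=p+R.apply([0,0,robot.tcp_to_tips])
a=robot.capture("scene")[:,:,::-1].copy();b=robot.capture("top")[:,:,::-1].copy()
print(robot.tcp_to_tips,tip,P.T@(tip-O),R.as_matrix())
for n,X in(("tcp",p),("tip",tip),("tab",w([0,.186,.075]))): print(n,pr("scene",X),pr("top",X))
a=cv2.resize(a[215:315,300:420],None,fx=6,fy=6,interpolation=cv2.INTER_CUBIC)
for X,c in((p,(0,0,255)),(tip,(255,0,255)),(w([0,.186,.075]),(255,0,0))):
    u=(pr("scene",X)-[300,215]+.5)*6;cv2.circle(a,tuple(int(i) for i in u),5,c,2)
cv2.imwrite("pics/p3.png",a)
E
```

```text
0.008 [0.5825 0.0775 0.053 ] [0.0049 0.1313 0.053 ] [[ 0.9799  0.1836  0.0776]
 [ 0.1993 -0.9025 -0.3817]
 [-0.      0.3895 -0.921 ]]
tcp [350.7292 299.1663] [286.3881 257.8964]
tip [349.5437 300.7818] [287.6119 257.9721]
tab [369.1145 300.8474] [268.6429 262.7596]
```

View pics/p3.png

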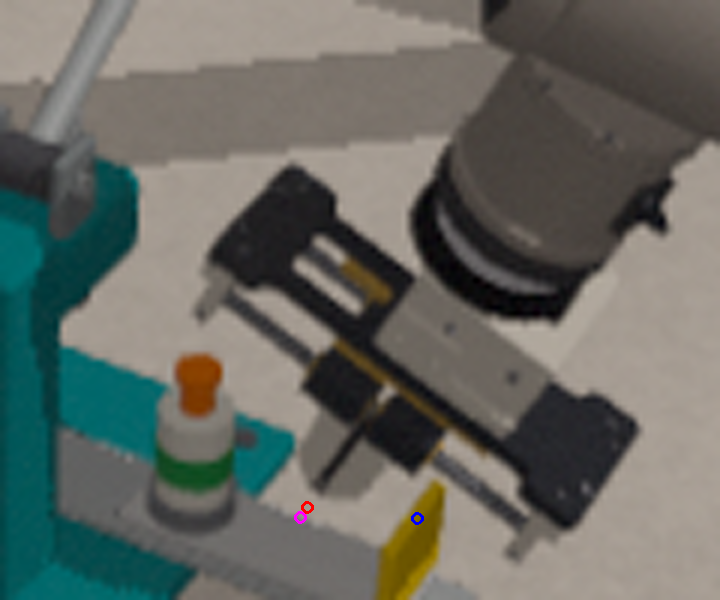

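The visible fingertips sit near (345,492) in the crop, against a predicted (300,517). I'll check that offset at the start pose and the pre-push pose.

```bash
python3 - <<'E'
from m import *
import cv2
def pr(n,X):
    c=C[n];q=c["K"]@(c["R"]@X+c["t"]);return q[:2]/q[2]
R=Ro.from_rotvec([-3.1155,-.3927,0]);p0=np.array([.13028,-.50818,.2036])
a=cv2.resize(cv2.imread("pics/scene0.png")[90:150,265:345],None,fx=5,fy=5,interpolation=cv2.INTER_CUBIC)
for d,c in(([0,0,0],(0,0,255)),([0,.046,.008],(255,0,255)),([0,-.046,.008],(255,0,0))):
    u=(pr("scene",p0+R.apply(d))-[265,90]+.5)*5;cv2.circle(a,tuple(int(i) for i in u),4,c,1);print(u)
im=cv2.resize(cv2.imread("pics/p1.png")[200:350,220:370],(400,400),interpolation=cv2.INTER_CUBIC)
p1=np.array([.5515,.1828,.05]);R1=Ro.from_rotvec([2.728,.274,.035])
for d,c in(([0,0,0],(0,0,255)),([0,.019,.008],(255,0,255)),([0,-.019,.008],(255,0,0))):
    u=((pr("scene",p1+R1.apply(d))-[200,100])*1.4-[220,200])*400/150;cv2.circle(im,tuple(int(i) for i in u),4,c,1);print(u)
a=cv2.copyMakeBorder(a,0,100,0,0,cv2.BORDER_CONSTANT);cv2.imwrite("pics/p4.png",np.hstack([a,im]))
E
```

```text
[212.0833 269.0421]
[160.2019 266.8798]
[264.7831 291.0348]
[113.8033 266.658 ]
[ 87.3491 255.9628]
[130.1903 289.0894]
```

View pics/p4.png

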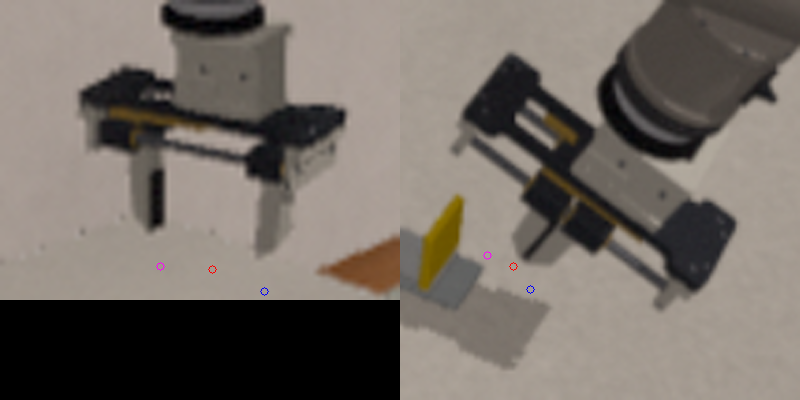

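```bash
python3 - <<'E'
from m import *
from scipy.optimize import least_squares
def pr(n,X):
    c=C[n];q=c["K"]@(c["R"]@X+c["t"]);return q[:2]/q[2]
s=robot.observe()
obs=[([.13028,-.50818,.2036],[-3.1155,-.3927,0],np.array([(152+265)/2,(230+257)/2])/5+[265,90]),
([.5515,.1828,.05],[2.728,.274,.035],(np.array([145,258])*150/400+[220,200])/1.4+[200,100]),
(s["ee_pos"],s["tool_rot"],np.array([345,492])/6+[300,215])]
for fr in("tool","world"):
    f=lambda D:np.concatenate([pr("scene",np.array(p)+Ro.from_rotvec(r).apply([0,0,.008])+(Ro.from_rotvec(r).apply(D) if fr=="tool" else D))-o for p,r,o in obs])
    r=least_squares(f,[0,0,0]);print(fr,r.x,f(r.x),f([0,0,0]))
E
```

```text
tool [ 0.0065 -0.0103 -0.0368] [ 1.8305 -1.4491 -1.1451  0.5143 -0.3889  0.0011] [ 0.1986  6.5684 -9.7176  3.8808 -7.9019  3.8093]
world [0.0197 0.0343 0.0471] [ 3.4171 -1.265  -1.1041  0.79   -1.2607  0.0757] [ 0.1986  6.5684 -9.7176  3.8808 -7.9019  3.8093]
```

The fit says the real fingertips sit about 37 mm behind the reported ones along the tool axis. That explains how they passed over the tab with no contact. I'll back out over it, come down lower outside, and check.

In the tool's units: -0.031 m is -6.2, -0.023 m is -4.6.

jog_arm(rows=[[[0, 0, 1.96, -4.6, 0, 0, 0], [0, 0, 1.96, -4.6, 0, 0, 0], [0, -0.6, -6.2, -2.6, 0, 0, 0], [0, -0.6, -6.2, -2.6, 0, 0, 0], [0, -0.6, -6.2, -2.6, 0, 0, 0], [0, 0, -2, -0.8, 0, 0, 0], [0, 0, 0, 0, 0, 0, 0]]])

```text
time_s: 5.73
ee_pos: [0.5502, 0.1909, 0.1097]
tool_rot: [2.729, 0.28, 0.057]
contact_force: [-0.3, -0.1, -0.6]
opening: 0.0005
gripper_force: 0.0
```

jog_arm(rows=[[[0, 0, -2.34, 5.52, 0, 0, 0], [0, 0, -2.34, 5.52, 0, 0, 0], [0, 0, -0.78, 1.84, 0, 0, 0], [0, 0, 0, 0, 0, 0, 0]]])

```text
time_s: 6.07
ee_pos: [0.5492, 0.1862, 0.0372]
tool_rot: [2.727, 0.275, 0.047]
contact_force: [0.8, -0.8, 0.1]
opening: 0.0006
gripper_force: 0.0
```

```bash
python3 - <<'E'
from m import *
import cv2
go([-.004,.235,.016],.4)
a=robot.capture("scene")[235:335,320:420,::-1];b=robot.capture("top")[210:310,210:310,::-1]
cv2.imwrite("pics/p5.png",np.hstack([cv2.resize(a,(400,400),interpolation=cv2.INTER_CUBIC),cv2.resize(b,(400,400),interpolation=cv2.INTER_CUBIC)]))
E
```

```text
t 6.0667 here(press) [-0.0058  0.2445  0.0372] F [ 0.6039 -0.9654  0.1241] q [ 0.4187  0.7017  1.4907 -0.4434  1.0901  2.024 ]
now axes [0.002  0.0005 0.0232] rot [ 0.0017  0.007  -0.0005] goal axes [0.0018 0.0005 0.0232]
```

View pics/p5.png

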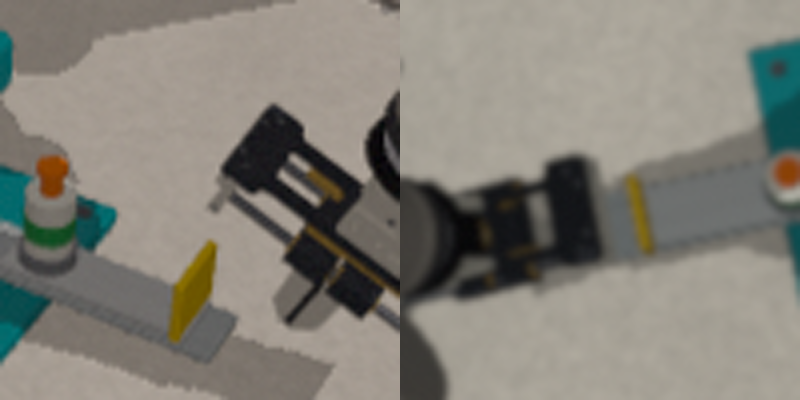

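Picture: the fingertips (left crop 295,318) are outside the tab (190,292), and the carriage hasn't moved. Lowering 23 mm and pushing with force checks.

In the tool's units: 0.008 m is 1.6, 0.006 m is 1.2.

jog_arm(rows=[[[0, 0.2, 0, 1.6, 0, 0, 0], [0, 0.2, 0, 1.6, 0, 0, 0], [0, 0, 0, 1.2, 0, 0, 0], [0, 0, 0, 0, 0, 0, 0]]])

```text
time_s: 6.5
ee_pos: [0.554, 0.1791, 0.0187]
tool_rot: [2.729, 0.274, 0.053]
contact_force: [0.1, -0.1, -0.6]
opening: 0.0006
gripper_force: 0.0
```

jog_arm(rows=[[[0, 0, 1.84, 0.78, 0, 0, 0], [0, 0, 1.84, 0.78, 0, 0, 0], [0, 0, 1.84, 0.76, 0, 0, 0], [0, 0, 1.84, 0.76, 0, 0, 0], [0, 0, 1.84, 0.76, 0, 0, 0], [0, 0, 1.84, 0.76, 0, 0, 0]]])

```text
time_s: 7.0
ee_pos: [0.5667, 0.1208, 0.0201]
tool_rot: [2.73, 0.274, 0.057]
contact_force: [-0.5, 3.5, -0.1]
opening: 0.0007
gripper_force: 1.7
```

```bash
python3 -c "
from m import *
go([0,.12,.016],.4)"
```

```text
t 7.0 here(press) [-0.0019  0.1769  0.0201] F [ 0.1896  3.5269 -0.1122] q [ 0.3056  0.6997  1.5564 -0.4822  0.9859  1.9662]
now axes [0.002  0.0508 0.0259] rot [-0.0008  0.0003 -0.0027] goal axes [0.0019 0.0508 0.026 ]
```

In the tool's units: 0.0092 m is 1.84, 0.0046 m is 0.92.

jog_arm(rows=[[[0, 0, 1.84, 0.78, 0, 0, 0], [0, 0, 1.84, 0.78, 0, 0, 0], [0, 0, 1.84, 0.78, 0, 0, 0], [0, 0, 1.84, 0.78, 0, 0, 0], [0, 0, 0.92, 0.4, 0, 0, 0], [0, 0, 0.92, 0.4, 0, 0, 0]]])

```text
time_s: 7.5
ee_pos: [0.5768, 0.0717, 0.02]
tool_rot: [2.729, 0.274, 0.057]
contact_force: [0.3, 3.2, 2.8]
opening: 0.0003
gripper_force: 1.5
```

jog_arm(rows=[[[0, 0, 0.56, 0.24, 0, 0, 0], [0, 0, 0.56, 0.24, 0, 0, 0]]])

```text
time_s: 7.67
ee_pos: [0.5778, 0.0663, 0.0199]
tool_rot: [2.729, 0.275, 0.056]
contact_force: [0.3, 3.5, 2.2]
opening: 0.0004
gripper_force: 1.4
```

jog_arm(rows=[[[0, 0, 0.56, 0.24, 0, 0, 0], [0, 0, 0.56, 0.24, 0, 0, 0]]])

```text
time_s: 7.83
ee_pos: [0.5786, 0.0631, 0.0197]
tool_rot: [2.733, 0.274, 0.058]
contact_force: [-8.5, 28.8, 11.5]
opening: 0.0004
gripper_force: 14.9
```

```bash
python3 -c "
from m import *
go([0,.12,.016],.4)"
```

```text
t 7.8333 here(press) [-0.0018  0.118   0.0197] F [-2.4813 29.9095 11.4575] q [ 0.2033  0.6844  1.5905 -0.5019  0.9302  1.8908]
now axes [ 0.0018 -0.0032  0.0026] rot [-0.004  -0.0007 -0.003 ] goal axes [ 0.0018 -0.0032  0.0026]
```

The force jumped to 30 N at the stop, where I expected it (TCP y 0.118). Backing off, rising and untilting.

In the tool's units: -0.0368 m is -7.36, 0.0156 m is 3.12.

jog_arm(rows=[[[0, 0, -1, -0.4, 0, 0, 0], [0, 0, -3.6, -1.6, 0, 0, 0], [0, 0, -3.6, -1.6, 0, 0, 0], [0, 0, 3.12, -7.36, 0, 0, 0], [0, 0, 3.12, -7.36, 0, 0, 0], [0, 0, 3.12, -7.36, 0, 0, 0], [0, 0, 3.12, -7.36, 0, 0, 0], [0, 0, 3.12, -7.36, 0, 0, 0], [0, 0, 3.12, -7.36, 0, 0, 0], [0, 0, 3.12, -7.36, 0, 0, 0]]])

```text
time_s: 8.67
ee_pos: [0.5689, 0.1037, 0.3018]
tool_rot: [2.729, 0.275, 0.053]
contact_force: [1.0, -0.3, 0.2]
opening: 0.0007
gripper_force: 0.0
```

jog_arm(rows=[[[0, 0, 3.12, -7.36, 0, 0, 0], [0, 0, 3.12, -7.36, 0, 0, 0], [0, 0, 3.12, -7.36, 0, 0, 0], [0, 0, 0, 0, 0.1, 0, 0], [0, 0, 0, 0, 0.1, 0, 0], [0, 0, 0, 0, 0.1, 0, 0], [0, 0, 0, 0, 0.1, 0, 0], [0, 0, 0, 0, 0, 0, 0]]])

```text
time_s: 9.33
ee_pos: [0.5703, 0.1008, 0.4196]
tool_rot: [-3.124, -0.306, 0.003]
contact_force: [0.1, -0.4, -0.6]
opening: 0.0006
gripper_force: 0.0
```

```bash
python3 - <<'E'
from m import *
import cv2
go([-.140,0,.40])
a=robot.capture("scene")[:,:,::-1];b=robot.capture("top")[:,:,::-1]
cv2.imwrite("pics/s6.png",a);cv2.imwrite("pics/t6.png",b)
cv2.imwrite("pics/p6.png",np.hstack([cv2.resize(a[140:340,250:450],(400,400)),cv2.resize(b[190:310,240:360],(400,400),interpolation=cv2.INTER_CUBIC)]))
E
```

```text
t 9.3333 here(press) [-0.0024  0.1566  0.4196] F [ 0.0436 -0.4646 -0.6432] q [0.0411 0.404  0.8559 0.0027 1.8837 1.4172]
now axes [-0.1364  0.1577  0.0194] rot [-0.0028  0.0016 -0.0075] goal axes [-0.1376  0.1566  0.0196]
```

View pics/p6.png

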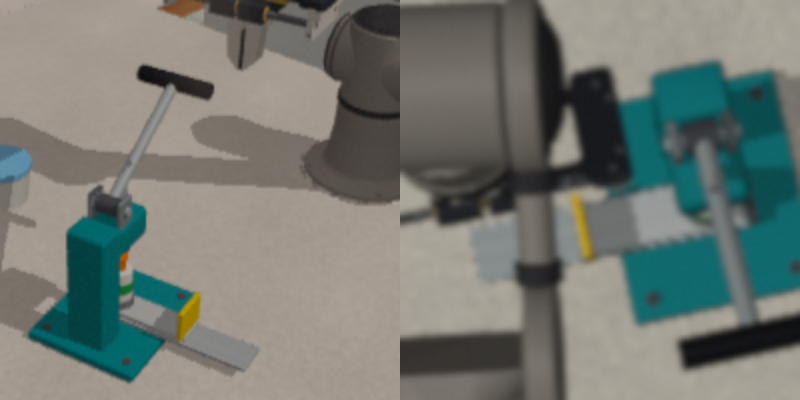

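Picture: the carriage is in (cartridge under the head at left 125,275, tab next to the base), the lever still up. Next: go above the grip bar and creep down to contact.

The rows are not in the units I measure in: shifts go in units of 5 mm. I convert before sending: 0.03 m is 6, 0.0263 m is 5.26.

jog_arm(rows=[[[0, -4.6, 5.26, 0, 0, 0, 0], [0, -4.6, 5.26, 0, 0, 0, 0], [0, -4.6, 5.26, 0, 0, 0, 0], [0, -4.6, 5.26, 0, 0, 0, 0], [0, -4.6, 5.26, 0, 0, 0, 0], [0, -4.6, 5.26, 0, 0, 0, 0], [0, 0, 0, 6, 0, 0, 0], [0, 0, 0, 6, 0, 0, 0], [0, 0, 0, 4, 0, 0, 0], [0, 0, 0, 0, 0, 0, 0]]])

```text
time_s: 10.27
ee_pos: [0.464, -0.0769, 0.3359]
tool_rot: [-3.124, -0.318, 0.014]
contact_force: [0.0, -0.6, -0.6]
opening: 0.0005
gripper_force: 0.0
```

```bash
python3 -c "
from m import *
go([-.142,0,.304])"
```

```text
t 10.2667 here(press) [-0.1424  0.004   0.3359] F [-0.1227 -0.6075 -0.5679] q [-0.3257  0.1732  1.3937 -0.0023  1.5831  1.0424]
now axes [0.0006 0.0041 0.0319] rot [-0.0023  0.0084 -0.0003] goal axes [0.0004 0.004  0.0319]
```

jog_arm(rows=[[[0, 0, 0, 1.6, 0, 0, 0], [0, 0, 0, 1.6, 0, 0, 0], [0, 0, 0, 1.6, 0, 0, 0], [0, 0, 0, 0, 0, 0, 0]]])

```text
time_s: 10.6
ee_pos: [0.4659, -0.0777, 0.3151]
tool_rot: [-3.126, -0.316, 0.002]
contact_force: [-0.2, 0.2, -0.6]
opening: 0.0006
gripper_force: 0.0
```

In the tool's units: 0.006 m is 1.2.

jog_arm(rows=[[[0, 0, 0, 1.2, 0, 0, 0], [0, 0, 0, 1.2, 0, 0, 0], [0, 0, 0, 0, 0, 0, 0]]])

```text
time_s: 10.85
ee_pos: [0.4659, -0.0783, 0.3037]
tool_rot: [3.125, 0.315, -0.001]
contact_force: [-0.1, -0.4, 3.2]
opening: 0.0004
gripper_force: 1.8
```

jog_arm(rows=[[[0, 0, 0, 1, 0, 0, 0], [0, 0, 0, 1, 0, 0, 0], [0, 0, 0, 0, 0, 0, 0]]])

```text
time_s: 11.1
ee_pos: [0.4659, -0.0784, 0.294]
tool_rot: [3.125, 0.314, -0.001]
contact_force: [-2.0, -1.1, 4.7]
opening: 0.0
gripper_force: 2.3
```

```bash
python3 -c "
from m import *
go([-.142,0,.304])"
```

```text
t 11.1 here(press) [-0.1408  0.0021  0.294 ] F [-2.147  -0.7142  4.7235] q [-0.3285  0.186   1.4891 -0.0008  1.4666  1.0418]
now axes [-0.0012  0.0021 -0.01  ] rot [ 0.0007  0.0005 -0.0025] goal axes [-0.0012  0.0021 -0.01  ]
```

In the tool's units: 0.01 m is 2, -0.008 m is -1.6.

jog_arm(rows=[[[0, -1.6, 0, 2, 0, 0, 0], [0, -1.6, 0, 2, 0, 0, 0], [0, -0.7, 0, 2, 0, 0, 0], [0, -0.7, 0, 2, 0, 0, 0], [0, -0.5, 0, 2, 0, 0, 0], [0, -0.5, 0, 2, 0, 0, 0], [0, 0, 0, 0, 0, 0, 0]]])

```text
time_s: 11.68
ee_pos: [0.4385, -0.084, 0.2337]
tool_rot: [3.125, 0.314, 0.0]
contact_force: [-1.4, -0.7, 5.1]
opening: 0.0005
gripper_force: 2.9
```

```bash
python3 -c "
from m import *
go([-.17,0,.2])"
```

```text
t 11.6833 here(press) [-0.1687  0.0021  0.2337] F [-1.5563 -0.4156  5.1224] q [-0.3608  0.1726  1.6717 -0.0005  1.297   1.0097]
now axes [-0.0013  0.0021  0.0337] rot [ 0.0006  0.0001 -0.0026] goal axes [-0.0013  0.0021  0.0337]
```

jog_arm(rows=[[[0, -0.26, 0, 2, 0, 0, 0], [0, -0.26, 0, 2, 0, 0, 0], [0, 0, 0, 2, 0, 0, 0], [0, 0, 0, 2, 0, 0, 0], [0, 0.14, 0, 2, 0, 0, 0], [0, 0.14, 0, 2, 0, 0, 0], [0, 0, 0, 0, 0, 0, 0]]])

```text
time_s: 12.27
ee_pos: [0.4375, -0.0844, 0.1738]
tool_rot: [3.125, 0.315, -0.001]
contact_force: [-4.5, -1.6, 7.7]
opening: 0.0007
gripper_force: 3.6
```

```bash
python3 -c "
from m import *
go([-.161,0,.141])"
```

```text
t 12.2667 here(press) [-0.1697  0.002   0.1738] F [-4.7379 -0.6908  7.7442] q [-0.362   0.2276  1.7767 -0.001   1.1376  1.0085]
now axes [0.0088 0.002  0.0328] rot [ 0.0006  0.0008 -0.0023] goal axes [0.0087 0.002  0.0328]
```

jog_arm(rows=[[[0, 0.4, 0, 1.6, 0, 0, 0], [0, 0.4, 0, 1.6, 0, 0, 0], [0, 0.4, 0, 1.6, 0, 0, 0], [0, 0.2, 0, 0.8, 0, 0, 0], [0, 0, 0, 0, 0, 0, 0]]])

```text
time_s: 12.68
ee_pos: [0.4444, -0.0831, 0.1473]
tool_rot: [3.125, 0.315, -0.001]
contact_force: [-8.6, -2.0, 16.4]
opening: 0.0003
gripper_force: 8.1
```

jog_arm(rows=[[[0, 0.1, 0, 0.4, 0, 0, 0], [0, 0.1, 0, 0.4, 0, 0, 0], [0, 0, 0, 0, 0, 0, 0]]])

```text
time_s: 12.93
ee_pos: [0.4447, -0.0831, 0.1463]
tool_rot: [3.123, 0.316, -0.001]
contact_force: [-18.5, -1.3, 39.8]
opening: 0.0005
gripper_force: 20.2
```

```bash
python3 -c "
from m import *
go([-.161,0,.141])"
```

```text
t 12.9333 here(press) [-0.1625  0.0018  0.1463] F [-18.398    2.5006  39.7957] q [-0.3526  0.2712  1.8027 -0.0028  1.067   1.018 ]
now axes [0.0015 0.0018 0.0053] rot [ 0.0025  0.0007 -0.0014] goal axes [0.0015 0.0018 0.0053]
```

The force shot up to 40 N within 1 mm, so this is the hard stop. Ease off slightly and hold about 2.3 s.

In the tool's units: -0.0015 m is -0.3.

jog_arm(rows=[[[0, 0, 0, -0.3, 0, 0, 0], [0, 0, 0, 0, 0, 0, 0], [0, 0, 0, 0, 0, 0, 0], [0, 0, 0, 0, 0, 0, 0], [0, 0, 0, 0, 0, 0, 0], [0, 0, 0, 0, 0, 0, 0], [0, 0, 0, 0, 0, 0, 0], [0, 0, 0, 0, 0, 0, 0], [0, 0, 0, 0, 0, 0, 0], [0, 0, 0, 0, 0, 0, 0]]])

```text
time_s: 13.77
ee_pos: [0.4447, -0.0831, 0.1465]
tool_rot: [3.124, 0.315, -0.001]
contact_force: [-13.8, -2.1, 27.8]
opening: 0.0002
gripper_force: 13.9
```

jog_arm(rows=[[[0, 0, 0, 0, 0, 0, 0], [0, 0, 0, 0, 0, 0, 0], [0, 0, 0, 0, 0, 0, 0], [0, 0, 0, 0, 0, 0, 0], [0, 0, 0, 0, 0, 0, 0], [0, 0, 0, 0, 0, 0, 0], [0, 0, 0, 0, 0, 0, 0], [0, 0, 0, 0, 0, 0, 0], [0, 0, 0, 0, 0, 0, 0]]])

```text
time_s: 14.52
ee_pos: [0.4447, -0.0831, 0.1465]
tool_rot: [3.124, 0.315, -0.001]
contact_force: [-14.4, -1.9, 26.9]
opening: 0.0006
gripper_force: 13.9
```

jog_arm(rows=[[[0, 0, 0, 0, 0, 0, 0], [0, 0, 0, 0, 0, 0, 0], [0, 0, 0, 0, 0, 0, 0], [0, 0, 0, 0, 0, 0, 0], [0, 0, 0, 0, 0, 0, 0], [0, 0, 0, 0, 0, 0, 0], [0, 0, 0, 0, 0, 0, 0], [0, 0, 0, 0, 0, 0, 0], [0, 0, 0, 0, 0, 0, 0]]])

```text
time_s: 15.27
ee_pos: [0.4447, -0.0831, 0.1465]
tool_rot: [3.124, 0.315, -0.001]
contact_force: [-14.8, -1.9, 28.7]
opening: 0.0004
gripper_force: 13.9
```

jog_arm(rows=[[[0, -0.1, 0, -0.4, 0, 0, 0], [0, -0.1, 0, -0.4, 0, 0, 0], [0, -0.2, 0, -0.8, 0, 0, 0], [0, -0.2, 0, -1, 0, 0, 0], [0, -0.2, 0, -1, 0, 0, 0], [0, -0.2, 0, -1, 0, 0, 0], [0, -0.08, 0, -1, 0, 0, 0], [0, -0.08, 0, -1, 0, 0, 0], [0, -0.08, 0, -1, 0, 0, 0], [0, -0.08, 0, -1, 0, 0, 0]]])

```text
time_s: 16.1
ee_pos: [0.4394, -0.0841, 0.188]
tool_rot: [3.125, 0.315, 0.002]
contact_force: [-3.1, -1.7, 6.7]
opening: 0.0003
gripper_force: 3.4
```

jog_arm(rows=[[[0, 0, 0, -1, 0, 0, 0], [0, 0, 0, -1, 0, 0, 0], [0, 0.06, 0, -1, 0, 0, 0], [0, 0.06, 0, -1, 0, 0, 0], [0, 0.06, 0, -1, 0, 0, 0], [0, 0.06, 0, -1, 0, 0, 0], [0, 0.18, 0, -1, 0, 0, 0], [0, 0.18, 0, -1, 0, 0, 0], [0, 0.18, 0, -1, 0, 0, 0], [0, 0.18, 0, -1, 0, 0, 0]]])

```text
time_s: 16.93
ee_pos: [0.4443, -0.0831, 0.2381]
tool_rot: [3.124, 0.315, 0.003]
contact_force: [-1.3, -1.8, 5.3]
opening: 0.0007
gripper_force: 2.7
```

```bash
python3 -c "
from m import *
go([-.15,0,.26])"
```

```text
t 16.9333 here(press) [-0.1628  0.0019  0.2381] F [-1.6516 -1.5016  5.2997] q [-0.3543  0.1785  1.6519 -0.0004  1.309   1.0159]
now axes [ 0.0129  0.0019 -0.0219] rot [ 0.0015 -0.0016 -0.0023] goal axes [ 0.0128  0.0019 -0.0219]
```

In the tool's units: -0.005 m is -1, 0.0024 m is 0.48.

jog_arm(rows=[[[0, 0.12, 0, -1, 0, 0, 0], [0, 0.16, 0, -1, 0, 0, 0], [0, 0.2, 0, -1, 0, 0, 0], [0, 0.28, 0, -1, 0, 0, 0], [0, 0.32, 0, -1, 0, 0, 0], [0, 0.36, 0, -1, 0, 0, 0], [0, 0.4, 0, -1, 0, 0, 0], [0, 0.44, 0, -1, 0, 0, 0], [0, 0.48, 0, -1, 0, 0, 0], [0, 0.48, 0, -1, 0, 0, 0]]])

```text
time_s: 17.77
ee_pos: [0.4596, -0.0793, 0.2869]
tool_rot: [-3.126, -0.315, 0.001]
contact_force: [1.7, 0.4, 2.9]
opening: 0.0003
gripper_force: 1.3
```

jog_arm(rows=[[[0, 0.4, 0, -0.8, 0, 0, 0], [0, 0.4, 0, -0.8, 0, 0, 0], [0, 0.4, 0, -0.8, 0, 0, 0], [0, 0, 0, -0.6, 0, 0, 0], [0, 0, 0, -0.6, 0, 0, 0], [0, 0, 0, -0.6, 0, 0, 0], [0, 0, 0, 0, 0, 0, 0]]])

```text
time_s: 18.35
ee_pos: [0.4654, -0.0782, 0.3081]
tool_rot: [3.126, 0.315, 0.0]
contact_force: [0.3, 0.3, 3.5]
opening: 0.0003
gripper_force: 1.6
```

```bash
python3 -c "
from m import *
go([-.15,0,.26])"
```

```text
t 18.35 here(press) [-0.1413  0.0024  0.3081] F [0.3997 0.2428 3.4885] q [-0.329   0.1788  1.4605 -0.      1.502   1.0409]
now axes [-0.0088  0.0025  0.0481] rot [ 0.0002 -0.0003 -0.0021] goal axes [-0.0087  0.0024  0.0481]
```

Still in light contact, so continue very slowly until the force vanishes.

In the tool's units: -0.002 m is -0.4.

jog_arm(rows=[[[0, 0, 0, -0.4, 0, 0, 0], [0, 0, 0, -0.4, 0, 0, 0], [0, 0, 0, -0.4, 0, 0, 0], [0, 0, 0, -0.4, 0, 0, 0], [0, 0, 0, -0.4, 0, 0, 0], [0, 0, 0, 0, 0, 0, 0]]])

```text
time_s: 18.85
ee_pos: [0.4654, -0.0783, 0.3178]
tool_rot: [3.126, 0.315, -0.0]
contact_force: [-0.2, -0.3, -0.3]
opening: 0.0006
gripper_force: 0.0
```

jog_arm(rows=[[[0, 0, 0, -0.6, 0, 0, 0], [0, 0, 0, -0.6, 0, 0, 0], [0, 0, 0, -0.6, 0, 0, 0], [0, 0, 0, -0.6, 0, 0, 0], [0, 0, 0, 0, 0, 0, 0]]])

```text
time_s: 19.27
ee_pos: [0.4657, -0.0783, 0.3303]
tool_rot: [3.125, 0.315, 0.002]
contact_force: [0.2, 0.2, -1.3]
opening: 0.0
gripper_force: 0.0
```

In the tool's units: -0.04 m is -8, -0.03 m is -6.

jog_arm(rows=[[[0, 0, 0, -4, 0, 0, 0], [0, 0, 0, -8, 0, 0, 0], [0, -6, 0, -4, 0, 0, 0], [0, -6, 0, 0, 0, 0, 0], [0, 0, 0, 0, 0, 0, 0], [0, 0, 0, 0, 0, 0, 0]]])

```text
time_s: 19.77
ee_pos: [0.406, -0.0903, 0.4104]
tool_rot: [3.125, 0.313, 0.003]
contact_force: [0.3, -0.3, 0.4]
opening: 0.0004
gripper_force: 0.0
```

```bash
python3 - <<'E'
from m import *
import cv2
a=cv2.imread("pics/scene0.png");s6=cv2.imread("pics/s6.png");b=robot.capture("scene")[:,:,::-1]
for n,i in(("0",a),("6",s6),("now",b)):
    d=i[168:194,315:360].max(2)<40;y,x=np.nonzero(d)
    j=i[280:340,300:400].astype(int);m=(j[:,:,2]>130)&(j[:,:,0]<60)&(j[:,:,1]>100);v,u=np.nonzero(m)
    o=i[270:300,300:350].astype(int);k=(o[:,:,2]>150)&(o[:,:,0]<60)&(o[:,:,1]<130)
    print(n,"bar",d.sum(),x.mean()+315,y.mean()+168,"tab",m.sum(),u.mean()+300,v.mean()+280,"orange px",k.sum())
for (r0,r1,c0,c1) in((190,280,190,270),(340,410,420,490)): print(np.abs(a[r0:r1,c0:c1].astype(int)-b[r0:r1,c0:c1]).mean())
go([-.15,0,.4])
E
```

```text
0 bar 210 334.7952380952381 179.94761904761904 tab 127 368.496062992126 306.03937007874015 orange px 39
6 bar 187 333.09090909090907 179.3850267379679 tab 137 344.46715328467155 296.94160583941607 orange px 60
now bar 192 333.3854166666667 179.48958333333334 tab 137 344.46715328467155 296.94160583941607 orange px 62
7.035046296296296
1.5775510204081633
t 19.8167 here(press) [-0.2013  0.0025  0.4098] F [ 0.9221 -0.5284 -1.1061] q [-0.403   0.0538  1.3376  0.0001  1.7492  0.9677]
now axes [0.0513 0.0023 0.0098] rot [ 0.0005 -0.0009 -0.0029] goal axes [0.0513 0.0025 0.0098]
```

```bash
python3 - <<'E'
from m import *
import cv2
s6=cv2.imread("pics/s6.png");b=robot.capture("scene")[:,:,::-1]
for i in(s6,b):
    o=cv2.cvtColor(np.ascontiguousarray(i[252:300,303:325]),cv2.COLOR_BGR2HSV);k=(o[:,:,0]<14)&(o[:,:,1]>180)&(o[:,:,2]>90);print(k.sum(1))
E
```

```text
[0 0 0 0 0 0 0 0 0 0 0 0 0 0 0 1 0 2 1 1 1 1 1 0 0 0 0 0 0 0 0 0 0 0 0 0 0
 0 0 0 0 0 0 0 0 0 0 0]
[0 0 0 0 0 0 0 0 0 0 0 0 0 0 0 0 0 0 0 0 0 0 1 2 0 0 0 0 0 0 0 0 0 0 0 0 0
 0 0 0 0 0 0 0 0 0 0 0]
```

The orange plunger's top has dropped about 7 px, roughly 22 mm, so it is down. The lever is up and the carriage is in. Handing in.

```bash
python3 -c "
from plant import robot
print(robot.finish_job())"
```

```text
the job is handed in; nothing more can be done
None
```

The job is handed in: carriage in against its stop, lever held down about 2.3 s and eased back up, plunger about 22 mm down by the camera; no verdict came back, and I didn't fully check the bystanders, though the arm stayed clear of them.

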